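# Feel along a sanded chair armrest

## Robot

A 7-joint arm with a two-finger parallel gripper is mounted at the origin on the work surface. World frame = base frame: x ahead of the robot, y to its left, z up, the work surface at z = 0. Lengths are in m, angles in rad, forces in N, time in s.
With the tool pointing down it reaches from about 0.425 to 0.825 m from the base axis. Payload 3.6 kg.
Tool frame: the origin (TCP) lies between the finger pads; the fingertips stand ahead of it and the grasp point (between the pads) lies 3 mm ahead of it (finger_overhang is the z of the fingertips in the tool frame, in m); z points along the fingers, y is the line along which they close (so a half turn about z gives the same grasp; the last joint's range is limited). The gripper opens to 85 mm and grips with 20 to 120 N. Pads are 22 mm wide; open, the fingers measure 114 mm over their backs; the gripper's body (76 mm by 85 mm) begins 54 mm behind the grasp point. The pads swing forward as they close: fully open they stand 13 mm farther back than shut.
Start: joints at [-1.129, 0.615, -0.013, 1.423, 0.008, 1.103, -0.04], TCP at [0.294, 0.58, 0.253] pointing down, gripper open.
Joint ranges: [-3.12, 3.12], [-0.3, 2.06], [-1.34, 1.32], [0.26, 2.42], [-1.36, 4.5], [0.01, 1.98], [-2.84, 2.84]. Speed limits (rad/s): [2.79, 2.79, 3.14, 3.14, 3.14, 3.14, 3.14].

## Interface

Orientations are given as a unit quaternion [x, y, z, w].
In Python, from rig import * gives the robot as it stands. The module is installed in compiled form; this text tells all that it offers.
- The arm moves only by the tool play_rows, never from a script. Its argument "plan" is a list that holds one entry, the list of rows, each a list of 6 numbers: the shift along the tool's x, y, z in units of 30 mm (1.0 is 30 mm), then the turn, a rotation vector about the tool's x, y, z in units of 5 degrees (1.0 is 5 degrees). In form: [[[dx, dy, dz, wx, wy, wz], ...]]. A call has 1 to 20 rows; each row is the pose to reach, as a shift and turn from the pose commanded when the call began, along the tool's axes at that moment; what a row does not reach only later rows make up. A row lasts 1/8 s, in which the tool goes at most 62.5 mm and 10.7 degrees, less where a joint would pass 70% of its speed; a pose out of reach is approached as far as the arm can. A call with a gripper value outside its range is refused whole. "hand" is the finger opening in mm, from 0 to 85.4, set as the call begins (left out, the last holds). The fingers move at their own pace and stop on an object; "force" is the grip in N (left out, the last holds). Time passes only in rows, so rows that repeat a pose let the fingers close. It gives the time, the measured TCP pose, the force, the opening and the grip force at its end, in the units of the state.
- get_state(): the state, without advancing time (a new reading comes with each control period).
- grab_frame(name): name is "scene" or "top" or "wrist"; returns a dict with "image" (420x560x3 uint8, red, green, blue), "z_map" (420x560 float32, m along the optical axis (not along the pixel's ray), 0 where there is no reading), "fx", "fy", "cx", "cy" (pixels), "pose" (4x4, takes a point from camera to world coordinates); the wrist camera has in their place "T_tool_cam" (4x4, takes a point from camera to tool coordinates, whose origin is the TCP and whose axes are the flange's). Camera axes: x right, y up, looking along -z (the intrinsics and any distortion apply to the point x, -y, -z); pixel columns grow to the right and rows downward; lengths in m; the calibration is good to about 2 mm. A picture is of the moment at which its call begins: read the wrist's pose just before it.
- hand_in(): hands the job in; it is judged then, once.
The state is a dict: "t": time; "joint_pos": joint angles; "qd": joint speeds; "joint_efforts": joint torques, N m; "tcp_pos": TCP position; "orientation": TCP orientation; "contact_force": force on the tool from outside, world axes, zero at the start; "wrist_torque": the same for the moment, N m; "width": opening from 0.0 (shut) to 1.0 (fully open); "finger_force": force on a finger pad.
Only numpy, scipy, OpenCV 4.12 (cv2) and the standard library are available. Lean on these libraries where they do the work, as an engineer would, in place of code of your own. Each camera call takes 0.05 s, during which the arm holds its last target. There are 200 camera calls.

## Task

The curved wooden chair armrest on the bench has just been sanded: feel it for splinters. With the fingertips, stroke lightly along its top face from the narrow tip to the broad end, following the curve so that every part of the length is touched in turn, starting close to the tip; it rests on soft rubber feet and must never be pushed down more than a centimetre, nor pinched or lifted. Leave the things standing around it alone, and take your hand away at the end.

Things in the scene. Friction and masses are not known exactly. Their poses are not given: they have to be found in the camera images.
- armrest (a joint): How far the armrest is pushed down on its rubber feet, in m: 0 at rest, positive downward, stop at 0.020. It gives as a whole, straight down, as a soft spring of 0.5 N per mm, and springs back.
- jig: Plywood base 270 x 85 x 12 mm fixed to the bench, origin at the centre of its underside. Over it the armrest lies level: a dark wooden bar 270 mm long, in a sideways arc of 300 mm radius, 22 mm thick, tapering from 26 mm wide at the tip (towards -x) to 54 mm at the broad end (+x); its flat top is 67 mm above the bench at rest.
- part1: Part 1 of 7 of the armrest, counted from the narrow tip: the narrow tip, 50 mm long, 26 to 31 mm wide, rounded end. The parts are one solid piece. Origin: middle of its length and width, on the top face; x along the centre line towards the broad end, z up.
- part2: Part 2 of 7 of the armrest, counted from the narrow tip: 34 mm long, about 33 mm wide. The parts are one solid piece. Origin: middle of its length and width, on the top face; x along the centre line towards the broad end, z up.
- part3: Part 3 of 7 of the armrest, counted from the narrow tip: 34 mm long, about 37 mm wide. The parts are one solid piece. Origin: middle of its length and width, on the top face; x along the centre line towards the broad end, z up.
- part4: Part 4 of 7 of the armrest, counted from the narrow tip: 34 mm long, about 40 mm wide. The parts are one solid piece. Origin: middle of its length and width, on the top face; x along the centre line towards the broad end, z up.
- part5: Part 5 of 7 of the armrest, counted from the narrow tip: 34 mm long, about 44 mm wide. The parts are one solid piece. Origin: middle of its length and width, on the top face; x along the centre line towards the broad end, z up.
- part6: Part 6 of 7 of the armrest, counted from the narrow tip: 34 mm long, about 47 mm wide. The parts are one solid piece. Origin: middle of its length and width, on the top face; x along the centre line towards the broad end, z up.
- part7: Part 7 of 7 of the armrest, counted from the narrow tip: the broad end, 50 mm long, 49 to 54 mm wide, rounded end. The parts are one solid piece. Origin: middle of its length and width, on the top face; x along the centre line towards the broad end, z up.
- glue: Loose upright glue bottle, 48 mm across, 105 mm high, to be left alone; origin at the centre of its underside.
- sander: Loose cork sanding block with a wooden grip, 100 (x) x 50 (y) x 46 mm high, to be left alone; origin at the centre of its underside.
- handle: Loose turned wooden tool handle standing on end, 34 mm across, 90 mm high, to be left alone; origin at the centre of its underside.

How it is judged:
On the way, in this order (a step that is already met when the one before it is completed fails the run):
1. a fingertip touches part 1 of the armrest (the narrow tip) (contact force between the fingers and part1 above 0.15 N), for 0.04 s.
2. a fingertip touches part 2 of the armrest (contact force between the fingers and part2 above 0.15 N), for 0.04 s.
3. a fingertip touches part 3 of the armrest (contact force between the fingers and part3 above 0.15 N), for 0.04 s.
4. a fingertip touches part 4 of the armrest (contact force between the fingers and part4 above 0.15 N), for 0.04 s.
5. a fingertip touches part 5 of the armrest (contact force between the fingers and part5 above 0.15 N), for 0.04 s.
6. a fingertip touches part 6 of the armrest (contact force between the fingers and part6 above 0.15 N), for 0.04 s.
7. a fingertip touches part 7 of the armrest (the broad end) (contact force between the fingers and part7 above 0.15 N), for 0.04 s.
At the end, for the whole second after the job is handed in: All seven parts of the armrest have been touched by the fingers in order from tip to broad end; the armrest is back at rest (within 2 mm), and the bottle, sanding block and tool handle stand upright within 15 mm of where they were (value of joint armrest between -0.002 and 0.002 m and distance of each of glue, sander, handle from where it was at the start of the episode below 0.015 m and angle between each of glue, sander, handle's own z axis and vertical below 0.2 rad).
It fails at once if the armrest is gripped or struck hard (over 20 N from the fingers) (contact force between the fingers and jig above 20 N).
It fails at once if the armrest is pushed down too hard (more than 13 mm) (value of joint armrest above 0.013 m).
It fails at once if the armrest is lifted (more than 4 mm) (value of joint armrest below -0.004 m).
It fails at once if the glue bottle, sanding block or tool handle is moved or lifted (more than 15 mm) (distance of any of glue, sander, handle from where it was at the start of the episode above 0.015 m).
It also fails if it takes over 43 s, if anything falls off the work surface, if the arm or the gripper's body presses on something with over 40 N, if the wrist force passes 120 N, or if a joint passes its speed limit or range.

## Working session

There is one attempt and no reset: what is moved stays moved. The work goes in short steps, Python scripts to look and compute and a tool call to move; the robot and the scene stay as the last step left them, time stands still between calls to the robot, and variables do not carry over. Pictures are saved under pics/ and viewed, at most 10 in all, crops included, and the job is handed in when it is done.

Besides the shell and the picture viewer there is one more tool, called as name(argument=value, ...) on one line, values as JSON. play_rows: Moves the arm, as the interface text tells. Its arguments: {"type":"object","properties":{"plan":{"type":"array"},"hand":{"type":"number"},"force":{"type":"number"}},"required":["plan"]}

```bash
mkdir -p pics; python3 - <<'E'
from rig import *
import cv2,numpy as np
s=get_state();print(s)
for n in("top","scene"):
    f=grab_frame(n);cv2.imwrite(f"pics/{n}.png",f["image"][:,:,::-1]);np.savez(f"{n}.npz",**f)
    print(n,f["fx"],f["cx"],f["cy"],f["pose"],f.keys())
try: print(finger_overhang)
except Exception as e: print(e)
E
```

```text
{'t': 0.0, 'joint_pos': array([-1.12848768,  0.61593441, -0.01265176,  1.42491913,  0.00810964,
        1.10342428, -0.04041865]), 'qd': array([ 5.95600716e-04,  4.21839137e-04, -3.68402652e-04, -1.27569907e-03,
       -1.04372338e-03,  2.18587034e-05, -1.12617686e-03]), 'joint_efforts': array([ 6.81951246e-05, -4.69238341e+01,  2.59128883e-01, -1.71031666e+01,
        9.93202702e-03,  9.73293674e-03, -1.09187957e-05]), 'tcp_pos': array([0.29333526, 0.5792354 , 0.25212143]), 'orientation': array([ 2.32223908e-01,  9.72661463e-01, -1.28464518e-03, -2.92478558e-04]), 'contact_force': array([ 0.68159315,  0.1386154 , -0.58778519]), 'wrist_torque': array([ 0.00575513, -0.01024026, -0.03376764]), 'finger_force': 0.0, 'width': 0.998853097326855}
top 487.992389795722 274.1919779708118 209.19011362678606 [[ 0.00534399  0.9923586  -0.12327145  0.44867855]
 [-0.99991992  0.00388878 -0.01204248  0.02476958]
 [-0.01147108  0.12332594  0.99229992  0.95902257]
 [ 0.          0.          0.          1.        ]] dict_keys(['image', 'z_map', 'fx', 'fy', 'cx', 'cy', 'pose'])
scene 432.7756950465622 281.2197205374763 209.28739912778605 [[ 0.75269973 -0.42254509  0.504875    0.92655478]
 [ 0.65800942  0.50799481 -0.55584609 -0.36398253]
 [-0.02160384  0.75059771  0.6604062   0.55512344]
 [ 0.          0.          0.          1.        ]] dict_keys(['image', 'z_map', 'fx', 'fy', 'cx', 'cy', 'pose'])
0.022
```

View pics/top.png

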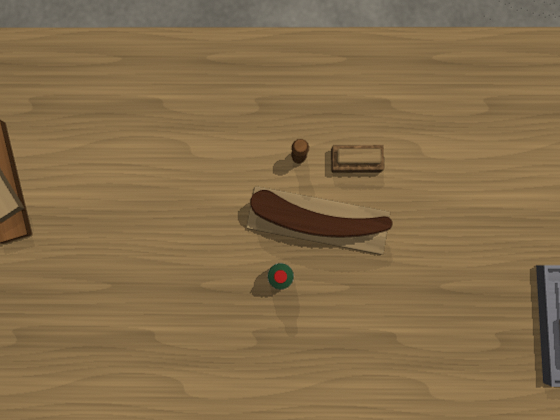

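The top view shows the armrest from its tip at pixel (389,223) to its broad end at (258,200). The handle is at (300,150), the sander at (358,158) and the glue at (280,277). Next I'll get the armrest outline in world coordinates.

```bash
cat > h.py <<'E'
import numpy as np
def world(f):
    z=f["z_map"]; v,u=np.mgrid[:z.shape[0],:z.shape[1]]
    p=np.stack([(u-f["cx"])/f["fx"]*z,-(v-f["cy"])/f["fy"]*z,-z],-1)
    return p@f["pose"][:3,:3].T+f["pose"][:3,3]
E
python3 - <<'E'
from h import *; from scipy.optimize import least_squares
import cv2
for n in("top","scene"):
    f=dict(np.load(n+".npz")); W=world(f); im=f["image"].astype(int)
    ok=(f["z_map"]>0)
    m=ok&(W[...,2]>.055)&(W[...,2]<.08)&(W[...,0]>.3)&(W[...,0]<.65)&(abs(W[...,1])<.35)
    k,l,st,c=cv2.connectedComponentsWithStats(m.astype(np.uint8))
    i=1+np.argmax(st[1:,4]); P=W[l==i]; print(n,st[i],P[:,2].mean(),P[:,2].std(),P.min(0),P.max(0))
    P2=P[:,:2]; 
    for y in np.arange(P2[:,1].min(),P2[:,1].max(),.02):
        q=P2[(P2[:,1]>=y)&(P2[:,1]<y+.02)]; print(np.round([y+.01,q[:,0].min(),q[:,0].max()],4))
    # objects
    m=ok&(W[...,2]>.03)&(l!=i)&(W[...,0]>.25)&(W[...,0]<.7)&(abs(W[...,1])<.3)
    k,l2,st,c=cv2.connectedComponentsWithStats(m.astype(np.uint8))
    for j in range(1,k):
        if st[j,4]>40: q=W[l2==j]; print("obj",st[j],q.min(0).round(3),q.max(0).round(3))
    # arc fit: params x0,y0 mid, th; d = tip->broad
    def model(p):
        d=P2-p[:2]; 
        C=300e-3*np.array([-np.sin(p[2]),np.cos(p[2])])*1.0
        return d,C
    best=None
    for sgn in(1,-1):
      def res(p):
        C=p[:2]+sgn*.3*np.array([-np.sin(p[2]),np.cos(p[2])])
        v=P2-C; r=np.hypot(*v.T); a=np.arctan2(v@np.array([np.cos(p[2]),np.sin(p[2])]),-sgn*(v@np.array([-np.sin(p[2]),np.cos(p[2])])))
        s=.3*a; w=.02+.014*s/.27*1.0; h=abs(r-.3)
        return np.r_[np.maximum(h-w,0)*5, np.maximum(abs(s)-.135,0)*5,(r-.3)*.3]
      o=least_squares(res,[*P2.mean(0),np.pi/2]); print(sgn,o.x,o.cost)
E
```

```text
top [ 250  190  143   47 3082] 0.06744824074056155 0.0019296704493332417 [ 0.51051963 -0.18073897  0.05500793] [0.59594534 0.08033644 0.07435937]
[-0.1707  0.5188  0.5463]
[-0.1507  0.5147  0.5462]
[-0.1307  0.5125  0.5443]
[-0.1107  0.5106  0.5442]
[-0.0907  0.5106  0.5459]
[-0.0707  0.5105  0.5493]
[-0.0507  0.511   0.553 ]
[-0.0307  0.5142  0.5601]
[-0.0107  0.5176  0.5677]
[0.0093 0.5222 0.5787]
[0.0293 0.5288 0.5899]
[0.0493 0.5356 0.5959]
[0.0693 0.5456 0.5956]
[0.0893 0.5727 0.5727]
obj [292 139  17  22 298] [ 0.657 -0.026  0.031] [0.689 0.003 0.095]
obj [ 333  145   51   26 1087] [ 0.641 -0.175  0.03 ] [ 0.691 -0.077  0.052]
obj [268 263  26  27 555] [0.414 0.    0.048] [0.461 0.047 0.11 ]
1 [ 0.5464317  -0.06990658  1.34163814] 1.1910341374948266
-1 [ 0.53191714 -0.04751202  1.38955041] 0.019881070676753737
scene [ 167  204  142   88 3365] 0.06505463317237899 0.0029031023030676242 [ 0.51174497 -0.18061747  0.05500364] [0.60042952 0.0804617  0.06935421]
[-0.1706  0.5231  0.5508]
[-0.1506  0.5205  0.5496]
[-0.1306  0.5154  0.5475]
[-0.1106  0.5117  0.5474]
[-0.0906  0.5137  0.5504]
[-0.0706  0.5134  0.5525]
[-0.0506  0.5152  0.5574]
[-0.0306  0.5188  0.564 ]
[-0.0106  0.5232  0.5732]
[0.0094 0.5269 0.5817]
[0.0294 0.5337 0.5937]
[0.0494 0.5428 0.6004]
[0.0694 0.5507 0.5982]
[0.0894 0.5762 0.5762]
obj [214 169  27  45 887] [ 0.423 -0.001  0.03 ] [0.465 0.043 0.108]
obj [169 220 140  76 693] [ 0.531 -0.18   0.031] [0.599 0.068 0.055]
obj [307 248  22  40 685] [ 0.66  -0.028  0.03 ] [0.692 0.    0.091]
obj [ 233  297   62   62 1438] [ 0.645 -0.173  0.03 ] [ 0.692 -0.08   0.048]
1 [ 0.55363813 -0.07302088  1.35365907] 1.4053519478005951
-1 [ 0.53690707 -0.04948826  1.38392143] 0.02315414799459313
```

View pics/scene.png

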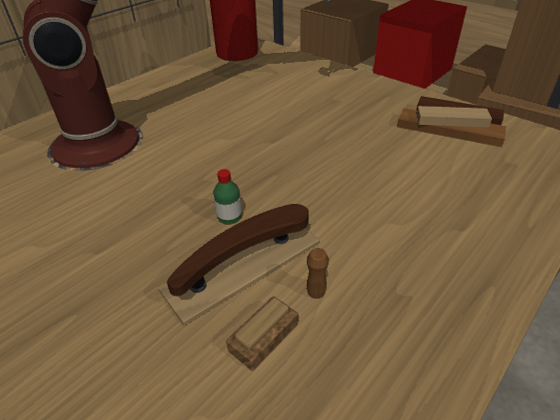

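The arc fit agrees between both cameras: midpoint (0.534,-0.048), tip at y≈-0.18, top at z≈0.067. The scene view confirms that the bottle, handle and sander are clear of the armrest. I'll shut the hand and go above the tip.

play_rows(plan=[[[-2,-2,0.5,0,0,-1],[-4,-4,1,0,0,-2],[-6,-6,1.5,0,0,-3.3],[-8,-8,2,0,0,-3.3],[-10,-10,2,0,0,-3.3],[-12,-12,2,0,0,-3.3],[-14,-14,2,0,0,-3.3],[-16,-16,2,0,0,-3.3],[-18,-18,2,0,0,-3.3],[-18.4,-18.4,2,0,0,-3.3],[-18.4,-18.4,2,0,0,-3.3],[-18.4,-18.4,2,0,0,-3.3],[-18.4,-18.4,2,0,0,-3.3],[-18.4,-18.4,2,0,0,-3.3],[-18.4,-18.4,2,0,0,-3.3],[-18.4,-18.4,2,0,0,-3.3],[-18.4,-18.4,2,0,0,-3.3]]], hand=0)

```text
t: 2.22
tcp_pos: [0.5367, -0.1606, 0.1934]
orientation: [0.089, 0.996, 0.0, -0.0]
contact_force: [-0.9, 0.1, -0.0]
width: 0.0
finger_force: 0.0
```

```bash
python3 - <<'E'
from rig import *
import rig,cv2
from h import *
from scipy.spatial.transform import Rotation as R
s=get_state();f=grab_frame("wrist");cv2.imwrite("pics/w1.png",f["image"][:,:,::-1])
print(rig.finger_overhang,s["tcp_pos"],s["contact_force"])
T=np.eye(4);T[:3,:3]=R.from_quat(s["orientation"]).as_matrix();T[:3,3]=s["tcp_pos"]
f["pose"]=T@f["T_tool_cam"]; W=world(f); ok=f["z_map"]>0
tool=(W-T[:3,3])@T[:3,:3]
m=ok&(W[...,2]>.06)&(W[...,2]<.075)&(abs(W[...,1]+.05)<.14)&(W[...,0]<.62)&(W[...,0]>.49)
P=W[m];print(len(P),np.median(P[:,2]),P.min(0),P.max(0))
for y in np.arange(-.18,.09,.02):
    q=P[abs(P[:,1]-y)<.004]
    if len(q):print(round(y,3),q[:,0].min().round(4),q[:,0].max().round(4))
m=ok&(tool[...,2]<.05)&(tool[...,2]>-.02)&(np.hypot(tool[...,0],tool[...,1])<.06)
q=tool[m];print(len(q)); 
if len(q):print(q.min(0),q.max(0)); t=q[q[:,2]>q[:,2].max()-.004];print(t.min(0),t.max(0))
E
```

```text
0.022 [ 0.5366992  -0.16055176  0.19344425] [-0.86227359  0.06188076 -0.03436571]
14452 0.06674953575034627 [ 0.50848171 -0.17870419  0.06003216] [0.59459157 0.07220299 0.06937205]
-0.18 0.5266 0.5395
-0.16 0.5171 0.5464
-0.14 0.513 0.5443
-0.12 0.5105 0.5428
-0.1 0.5088 0.5434
-0.08 0.5085 0.5451
-0.06 0.5093 0.5491
-0.04 0.5115 0.5532
-0.02 0.5145 0.5608
-0.0 0.5189 0.5683
0.02 0.5255 0.5796
0.04 0.5327 0.5914
0.06 0.5418 0.5946
2569
[-0.01027979 -0.01940402 -0.01999437] [0.01412096 0.02018885 0.01904554]
[ 0.00736435 -0.01026103  0.01505831] [0.01253377 0.01265934 0.01904554]
```

View pics/w1.png

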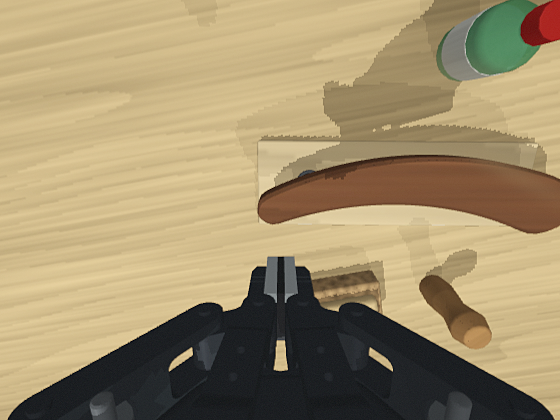

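The wrist view shows the shut fingertips next to the tip at pixel (265,210), and the measured centre line agrees within 3 mm. Now I'll descend to just above the surface.

play_rows(plan=[[[0.1,-0.15,1,0,0,0],[0.1,-0.15,2,0,0,0],[0.1,-0.15,2.8,0,0,0],[0.1,-0.15,3.1,0,0,0],[0.1,-0.15,3.25,0,0,0],[0.1,-0.15,3.25,0,0,0],[0.1,-0.15,3.25,0,0,0],[0.1,-0.15,3.25,0,0,0]]])

```text
t: 3.28
tcp_pos: [0.5333, -0.166, 0.0965]
orientation: [0.09, 0.996, -0.0, 0.001]
contact_force: [-0.3, -0.1, -0.2]
width: -0.002
finger_force: 0.0
```

play_rows(plan=[[[0,0.05,0.15,0,0,0],[0,0.05,0.25,0,0,0],[0,0.05,0.3,0,0,0],[0,0.05,0.35,0,0,0],[0,0.05,0.4,0,0,0],[0,0.05,0.4,0,0,0],[0,0.05,0.4,0,0,0],[0,0.05,0.4,0,0,0]]])

```text
t: 4.28
tcp_pos: [0.5332, -0.1641, 0.0839]
orientation: [0.09, 0.996, 0.0, -0.0]
contact_force: [-0.5, 2.4, 3.4]
width: 0.001
finger_force: 1.3
```

```bash
python3 - <<'E'
from rig import *
import cv2
s=get_state();print(s["tcp_pos"],s["contact_force"],s["wrist_torque"])
f=grab_frame("scene");cv2.imwrite("pics/s2.png",cv2.resize(f["image"][180:340,120:340,::-1],None,fx=3,fy=3))
E
```

```text
[ 0.53322367 -0.16410252  0.08388493] [-0.50704381  2.38758395  3.44064651] [ 0.41335483  0.12780184 -0.05251404]
```

View pics/s2.png

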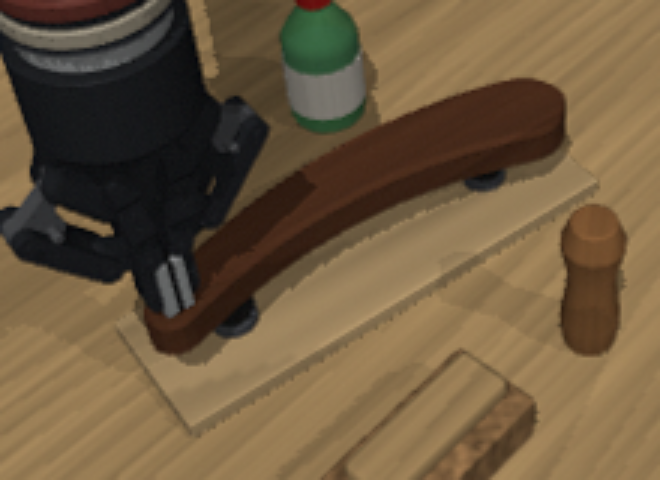

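It's in contact with the tip at about 3.4 N (scene crop: fingertips at (180,290) on the tip). I'll ease off slightly and stroke the first half.

play_rows(plan=[[[0,0,-0.06,0,0,0],[0.09,0.25,-0.08,0,0,0],[0.17,0.5,-0.08,0,0,0],[0.25,0.77,-0.08,0,0,0],[0.32,1,-0.08,0,0,0],[0.37,1.2,-0.08,0,0,0],[0.42,1.42,-0.08,0,0,0],[0.47,1.65,-0.08,0,0,0],[0.51,1.85,-0.08,0,0,0],[0.55,2.07,-0.08,0,0,0],[0.58,2.3,-0.08,0,0,0],[0.61,2.5,-0.08,0,0,0],[0.64,2.73,-0.08,0,0,0],[0.64,2.73,-0.08,0,0,0]]])

```text
t: 6.08
tcp_pos: [0.5291, -0.0789, 0.0862]
orientation: [0.09, 0.996, 0.001, -0.0]
contact_force: [0.3, 1.5, 1.5]
width: 0.003
finger_force: 0.7
```

play_rows(plan=[[[0.03,0.25,0.02,0,0,0],[0.05,0.5,0.02,0,0,0],[0.06,0.75,0.02,0,0,0],[0.06,1,0.02,0,0,0],[0.06,1.25,0.02,0,0,0],[0.04,1.5,0.02,0,0,0],[0.01,1.75,0.02,0,0,0],[-0.02,2,0.02,0,0,0],[-0.05,2.25,0.02,0,0,0],[-0.09,2.5,0.02,0,0,0],[-0.13,2.75,0.02,0,0,0],[-0.18,3,0.02,0,0,0],[-0.23,3.25,0.02,0,0,0],[-0.29,3.5,0.02,0,0,0],[-0.36,3.75,0.02,0,0,0],[-0.44,4,0.02,0,0,0],[-0.5,4.25,0.02,0,0,0],[-0.55,4.5,0.02,0,0,0],[-0.57,4.65,0.02,0,0,0],[-0.57,4.65,0.02,0,0,0]]])

```text
t: 8.57
tcp_pos: [0.5714, 0.055, 0.0857]
orientation: [0.09, 0.996, 0.001, 0.0]
contact_force: [0.5, 1.7, 2.1]
width: 0.002
finger_force: 0.9
```

Contact held to the broad end at about 2 N. Now I'll lift away.

play_rows(plan=[[[0,0,-0.3,0,0,0],[0,0,-0.8,0,0,0],[0,0,-1.6,0,0,0],[0,0,-2.6,0,0,0],[0,0,-3.6,0,0,0],[0,0,-4.5,0,0,0],[0,0,-5,0,0,0],[0,0,-5,0,0,0],[0,0,-5,0,0,0],[0,0,-5,0,0,0]]])

```text
t: 9.82
tcp_pos: [0.5703, 0.0537, 0.2343]
orientation: [0.09, 0.996, -0.0, -0.001]
contact_force: [-0.1, 0.5, -0.3]
width: 0.0
finger_force: 0.0
```

```bash
python3 - <<'E'
from rig import *
from h import *
import cv2
s=get_state();print(s["t"],s["tcp_pos"],s["contact_force"])
f=grab_frame("scene");W=world(f)
cv2.imwrite("pics/s3.png",f["image"][:,:,::-1])
m=(f["z_map"]>0)&(W[...,2]>.055)&(W[...,2]<.08)&(W[...,0]>.5)&(W[...,0]<.62)&(abs(W[...,1])<.2);print(np.median(W[m][:,2]))
print(hand_in())
E
```

```text
9.825 [0.57027769 0.05370255 0.23433371] [-0.09081632  0.45120335 -0.28405146]
0.06603104281664046
the job is handed in; nothing more can be done
None
```

I stroked the armrest from tip to broad end with the fingertips shut, at readings of about 1.5–3.4 N. I then lifted the hand away and handed the job in at about 10 s; the hand-in returned no verdict. The armrest measured back at its rest height. I didn't re-measure the bottle, sanding block and handle, but the path stayed well clear of them.

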